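# Push a row of latch housings home in the staking nest

### The arm

A 6-joint arm with a two-finger parallel gripper is mounted at the origin on the work surface. World frame = base frame: x ahead of the robot, y to its left, z up, the work surface at z = 0. Lengths are in m, angles in rad, forces in N, time in s.
With the tool pointing down it reaches from about 0.275 to 0.775 m from the base axis. Payload 14.6 kg.
Tool frame: the origin (TCP) lies midway between the tips of the shut fingers; the grasp point (between the pads) lies 19 mm behind it; z points along the fingers, y is the line along which they close (so a half turn about z gives the same grasp; the last joint's range is limited). The gripper opens to 85 mm and grips with 20 to 120 N. Pads are 22 mm wide; open, the fingers measure 114 mm over their backs; the gripper's body (76 mm by 85 mm) begins 54 mm behind the grasp point. The pads swing forward as they close: fully open they stand 13 mm farther back than shut.
Start: joints at [0.986, 0.263, -0.048, 1.259, 0, 1.415], TCP at [0.219, 0.477, 0.231] pointing down, gripper open.
Joint ranges: [-2.65, 2.65], [-0.89, 1.7], [-1.18, 1.37], [-2.13, 2.11], [-1.35, 1.29], [-3.14, 3.14]. Speed limits (rad/s): [1.89, 1.89, 2.57, 2.79, 3.14, 3.14].

### API

Orientations are given as a rotation vector (axis times angle).
In Python, from cell import env, cams, finish_job gives the robot as it stands. The module is installed in compiled form; this text tells all that it offers.
- The arm moves only by the shell command python3 -m inch 'ROWS' [FORCE]. ROWS is JSON, a list of rows, each an object of numbers: "dx", "dy", "dz": the shift along the tool's x, y, z in m; "rx", "ry", "rz": the turn, a rotation vector about the tool's x, y, z in rad; "hand": the finger opening in m, from 0 to 0.0854. In form: [{"dx": .., "dy": .., "dz": .., "rx": .., "ry": .., "rz": .., "hand": ..}, ...]. A call has 1 to 10 rows; each row is the pose to reach, as a shift and turn from the pose commanded when the call began, along the tool's axes at that moment; what a row does not reach only later rows make up. A row lasts 1/8 s, in which the tool goes at most 62.5 mm and 10.7 degrees, less where a joint would pass 70% of its speed; a pose out of reach is approached as far as the arm can. A call with a gripper value outside its range is refused whole. The fingers move at their own pace and stop on an object; FORCE is the grip in N (left out, the last holds). Time passes only in rows, so rows that repeat a pose let the fingers close. It gives the time, the measured TCP pose, the force, the opening and the grip force at its end, in the units of the state.
- env.observe(): the state, without advancing time (a new reading comes with each control period).
- cams.camera(name): name is "scene" or "top"; returns a dict with "img" (400x640x3 uint8, blue, green, red), "intrinsics" (3x3 intrinsics, pixels), "eye" and "orientation" of the camera in the world. Camera axes: x right, y up, looking along -z (the intrinsics and any distortion apply to the point x, -y, -z); pixel columns grow to the right and rows downward; lengths in m; the calibration is good to about 2 mm. A picture is of the moment at which its call begins. There is no depth.
- finish_job(): hands the job in; it is judged then, once.
The state is a dict: "time_s": time; "joint_positions": joint angles; "joint_velocities": joint speeds; "effort": joint torques, N m; "position": TCP position; "tcp_rot": TCP orientation; "force": force on the tool from outside, world axes, zero at the start; "ft_torque": the same for the moment, N m; "finger_gap": finger opening in m; "grasp_force": force on a finger pad.
Only numpy, scipy, OpenCV 4.12 (cv2) and the standard library are available. Lean on these libraries where they do the work, as an engineer would, in place of code of your own. Each camera call takes 0.05 s, during which the arm holds its last target. There are 200 camera calls.

### The job

With the fingertips, push the row of four black latch housings along the track from its rear end, as one train with the parts staying together, until the front one sits fully home against the steel end stop. Then push the keeper arm with the red knob fully shut across the track behind the row, and move clear. Only push: do not lift or tip the housings, and leave the bushings, bumper and gauge pin alone.

Things in the scene. Friction and masses are not known exactly. Their poses are not given: they have to be found in the camera images.
- fixture: Green staking nest fixed to the bench, plate 155 x 400 x 8 mm. Origin on the bench under the track's middle line; +y runs along the track to the end stop, x across it, z up. The track, floor 8 mm above the bench, lies between two steel strips 12 mm wide, inner edges at x = +-21.5 mm, tops 16 mm above the bench, from y = -180 to +165 mm, open at the rear (-y).
- stop_face (a point): Middle of the steel end stop's contact face, at fixture y = +165 mm, 25 mm above the bench; the stop block is 85 mm wide (x), 24 mm thick, its top 48 mm above the bench. The front housing's front face must rest against this face.
- housing_1: Black zinc latch housing, front of the row, nearest the stop: open-topped box 40 mm wide (x), 42 mm long along the track (y), 34 mm high, 0.12 to 0.2 kg. Origin at the centre of its underside, on the track floor, so its top is 42 mm above the bench; axes as the fixture's. Starts 50 to 120 mm from the stop. The four start touching (0.2 mm apart).
- housing_2: Black zinc latch housing, second in the row: open-topped box 40 mm wide (x), 42 mm long along the track (y), 34 mm high, 0.12 to 0.2 kg. Origin at the centre of its underside, on the track floor, so its top is 42 mm above the bench; axes as the fixture's. 
- housing_3: Black zinc latch housing, third in the row: open-topped box 40 mm wide (x), 42 mm long along the track (y), 34 mm high, 0.12 to 0.2 kg. Origin at the centre of its underside, on the track floor, so its top is 42 mm above the bench; axes as the fixture's. 
- housing_4: Black zinc latch housing, rear of the row: open-topped box 40 mm wide (x), 42 mm long along the track (y), 34 mm high, 0.12 to 0.2 kg. Origin at the centre of its underside, on the track floor, so its top is 42 mm above the bench; axes as the fixture's. Its flat rear (-y) face is where to push; sliding the row takes about 2 to 6 N.
- keeper (a joint): Angle of the keeper, a flat arm (16 mm wide, 21 to 29 mm above the bench) pivoted beside the track. 0 = shut, at its hard limit: it points along fixture +x across the track, front edge 2 mm behind a row that is home. Grows as it swings back to 2.0; at 1.57 it points along -y beside the track. Starts 1.6 to 1.85. About 1 N at the knob; stays where left. Housings short of home block it.
- keeper_pivot (a point): The keeper's pivot axis, at fixture x = -56, y = -13 mm, 29 mm above the bench; the screw head here is 18 mm across, top 35 mm above the bench.
- keeper_knob (a point): Middle of the red knob, an upright cylinder 16 mm across reaching from the arm's top to 64 mm above the bench; this point is 50 mm above the bench and 106 mm from the pivot axis. Shut, it is at fixture x = +50, y = -13 mm.
- bushing_a: Bystander: bronze pivot bushing standing on end, 24 mm outside, 16 mm bore, 26 mm high. Origin at the centre of its underside.
- bushing_b: Bystander: the second bronze bushing, the same.
- bumper: Bystander: orange nylon bumper, round, 32 mm across at the foot, 28 mm high. Origin at the centre of its underside.
- gauge_pin: Bystander: chromed gauge pin standing on its 28 mm wide head, 77 mm high. Origin at the centre of its underside.

How it is judged:
On the way, in this order (a step that is already met when the one before it is completed fails the run):
1. the whole row is home against the end stop, the keeper still open (y of housing_1 in the frame of fixture above 0.141 m and y of housing_2 in the frame of fixture above 0.0987 m and y of housing_3 in the frame of fixture above 0.0564 m and y of housing_4 in the frame of fixture above 0.0141 m and value of joint keeper above 0.6 rad), for 0.2 s.
2. the keeper is shut behind the row (value of joint keeper below 0.06 rad and y of housing_1 in the frame of fixture above 0.141 m and y of housing_2 in the frame of fixture above 0.0987 m and y of housing_3 in the frame of fixture above 0.0564 m and y of housing_4 in the frame of fixture above 0.0141 m), for 0.2 s.
At the end, for the whole second after the job is handed in: All four housings lie flat in the track, touching and at rest, the front one within 3 mm of the end stop and the rear one within 4 mm of its home place; the keeper is within 0.06 rad of fully shut; the bystanders are within 20 mm of where they stood (all of step 2 and z of each of housing_1, housing_2, housing_3, housing_4 in the frame of fixture below 0.011 m and angle between each of housing_1, housing_2, housing_3, housing_4's own z axis and vertical below 0.08 rad and linear speed of each of housing_1, housing_2, housing_3, housing_4 below 0.01 m/s and distance of each of gauge_pin, bushing_a, bushing_b, bumper from where it was at the start of the episode below 0.02 m and angle between gauge_pin's own z axis and vertical below 0.2 rad).
It fails at once if a housing is lifted off the track (more than 8 mm) (z of any of housing_1, housing_2, housing_3, housing_4 in the frame of fixture above 0.016 m).
It fails at once if a housing is tipped (more than 0.25 rad) (angle between any of housing_1, housing_2, housing_3, housing_4's own z axis and vertical above 0.25 rad).
It fails at once if the row comes apart (more than 8 mm of gaps in all) (distance between housing_1 and housing_4 above 0.134 m).
It fails at once if a bystander is moved (more than 20 mm) or the gauge pin tipped (distance of any of bushing_a, bushing_b, bumper, gauge_pin from where it was at the start of the episode above 0.02 m or angle between gauge_pin's own z axis and vertical above 0.3 rad).
It also fails if it takes over 54 s, if anything falls off the work surface, if the arm or the gripper's body presses on something with over 40 N, if the wrist force passes 120 N, or if a joint passes its speed limit or range.

## Working session

There is one attempt and no reset: what is moved stays moved. The work goes in short steps, Python scripts to look and compute and a shell command to move; the robot and the scene stay as the last step left them, time stands still between calls to the robot, and variables do not carry over. Pictures are saved under pics/ and viewed, at most 10 in all, crops included, and the job is handed in when it is done.

```bash
mkdir -p pics; cat > h.py <<'E'
import numpy as np,cv2
from cell import env,cams,finish_job
from scipy.spatial.transform import Rotation as R
def shot(n,f):
    c=cams.camera(n); cv2.imwrite('pics/'+f,c['img']); np.save(f'pics/{n}.npy',c,allow_pickle=True); return c
def rot(c):
    o=np.array(c['orientation'],float)
    return o if o.shape==(3,3) else (R.from_rotvec(o).as_matrix() if o.size==3 else R.from_quat(o).as_matrix())
def ray(c,u,v,z):
    K=np.array(c['intrinsics']); d=np.linalg.solve(K,[u,v,1]); d=rot(c)@(d*[1,-1,-1])
    e=np.array(c['eye']); return e+d*(z-e[2])/d[2]
E
python3 - <<'E'
from h import *
for n in('top','scene'):
    c=shot(n,n+'1.png'); print({k:v for k,v in c.items() if k!='img'})
print(env.observe())
E
```

```text
{'intrinsics': array([[441.77755004,   0.        , 313.92312072],
       [  0.        , 441.77755004, 203.36846919],
       [  0.        ,   0.        ,   1.        ]]), 'eye': array([0.56708754, 0.08748736, 0.78876212]), 'orientation': array([ 0.03575688, -0.04110033, -1.58166769])}
{'intrinsics': array([[463.35226147,   0.        , 321.57042129],
       [  0.        , 463.35226147, 195.72762624],
       [  0.        ,   0.        ,   1.        ]]), 'eye': array([ 0.98772153, -0.49947318,  0.56997786]), 'orientation': array([0.91637906, 0.26436599, 0.56968199])}
{'time_s': 0.1, 'joint_positions': array([ 9.85654627e-01,  2.63482347e-01, -4.88463184e-02,  1.25939973e+00,
       -1.03304110e-05,  1.41551447e+00]), 'joint_velocities': array([-0.00069405, -0.00026551,  0.00205104,  0.00019886,  0.00104731,
       -0.00084635]), 'effort': array([ 2.82123969e-03, -6.38577533e+01,  3.85061789e+01,  1.00246471e-02,
       -8.31150692e-05,  3.64943105e-05]), 'position': array([0.21865803, 0.47704043, 0.23087939]), 'tcp_rot': array([-6.69965687e-01, -3.06898847e+00,  1.37063173e-03]), 'force': array([-0.33956339, -0.01193163,  0.6729549 ]), 'ft_torque': array([-0.00144992,  0.03807963,  0.01860353]), 'grasp_force': 0.0, 'finger_gap': 0.08549943945126987}
```

View pics/top1.png

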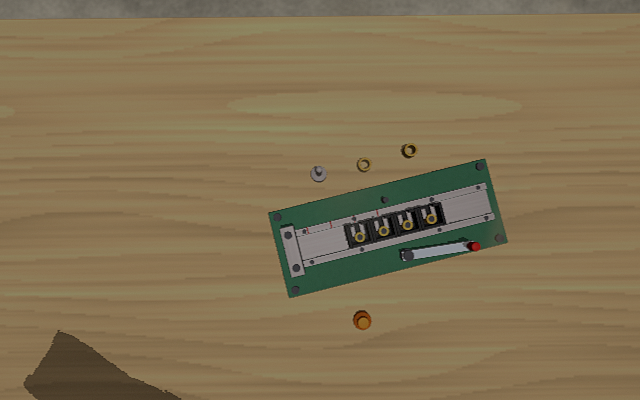

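View pics/scene1.png

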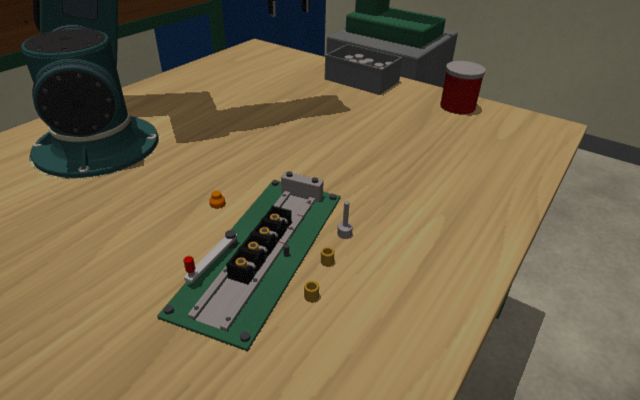

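The top view shows the plate with corners near (269,212), (484,159), (507,241) and (290,297). The end stop is at (292,250), the row spans about x 345–445, and the rear housing's rear face is near (442,212). The knob is at (474,246), the pivot at (407,255). The pin and bushings lie above the plate, the bumper below at (362,320). The scene view agrees.

```bash
cat > meas.py <<'E'
from h import *
def fixture(c):
    h=cv2.cvtColor(c['img'],cv2.COLOR_BGR2HSV)
    m=cv2.inRange(h,(60,80,30),(95,255,255))
    m=cv2.morphologyEx(m,cv2.MORPH_OPEN,np.ones((2,2)))
    cs=max(cv2.findContours(m,cv2.RETR_EXTERNAL,cv2.CHAIN_APPROX_NONE)[0],key=cv2.contourArea)
    P=np.array([ray(c,u,v,.008)[:2] for u,v in cs[:,0]+0.0],np.float32)
    (cx,cy),s,_=r=cv2.minAreaRect(P); b=cv2.boxPoints(r)
    e=[b[1]-b[0],b[2]-b[1]]; y=max(e,key=np.linalg.norm); y=y/np.linalg.norm(y); y=y*np.sign(y[1])
    return np.array([cx,cy]),s,y
def red(c,z):
    h=cv2.cvtColor(c['img'],cv2.COLOR_BGR2HSV)
    m=cv2.inRange(h,(0,170,60),(4,255,255))|cv2.inRange(h,(174,150,60),(180,255,255))
    n,l,st,ce=cv2.connectedComponentsWithStats(m)
    return [(st[i,4],ce[i].round(1)) for i in range(1,n) if st[i,4]>15]
E
python3 - <<'E'
from meas import *
c=np.load('pics/top.npy',allow_pickle=True).item()
o,s,y=fixture(c); x=np.array([y[1],-y[0]])
print('plate c',o,s,'y',y,np.degrees(np.arctan2(y[1],y[0])))
def fx(p): d=p[:2]-o; return np.round([d@x*1000,d@y*1000],1)
print('red',red(c,.064))
for n,u,v,z in[('stop top front corners',298,226,.048),('',303,273,.048),('pivot',407,255,.035),('knob top',475,246,.064),('row rear near',444,222,.042),('row rear far',440,203,.042),('row front',345,230,.042),('row front',348,248,.042),('pin foot',319,174,.005),('ba',364,165,.026),('bb',410,150,.026),('bump',362,322,.02)]:
    p=ray(c,u,v,z); print(n,p.round(3),fx(p))
E
```

```text
plate c [ 0.5600419  -0.04641622] (0.15295901894569397, 0.396247923374176) y [-0.23309912  0.97245294] 103.47959
red [(np.int32(59), array([475.4, 246.2]))]
stop top front corners [0.566 0.112 0.048] [ 42.3 152.6]
 [0.487 0.104 0.048] [-35.5 163.5]
pivot [ 0.514 -0.072  0.035] [-50.5 -14.7]
knob top [ 0.53  -0.178  0.064] [ -60.2 -120.9]
row rear near [ 0.57  -0.135  0.042] [-11.3 -88.2]
row rear far [ 0.602 -0.129  0.042] [ 21.4 -89.9]
row front [0.558 0.033 0.042] [16.5 77.5]
row front [0.528 0.028 0.042] [-14.1  80.1]
pin foot [0.658 0.075 0.005] [123.3  95.3]
ba [ 0.67  -0.003  0.026] [117.1  16.5]
bb [ 0.695 -0.084  0.026] [123.1 -67.7]
bump [0.399 0.004 0.02 ] [-144.4   86.7]
```

```bash
python3 -c "
import cv2
a=cv2.imread('pics/top1.png')[140:310,260:520]
cv2.imwrite('pics/c1.png',cv2.resize(a,None,fx=3,fy=3,interpolation=cv2.INTER_CUBIC))"
```

```text
(no output)
```

View pics/c1.png

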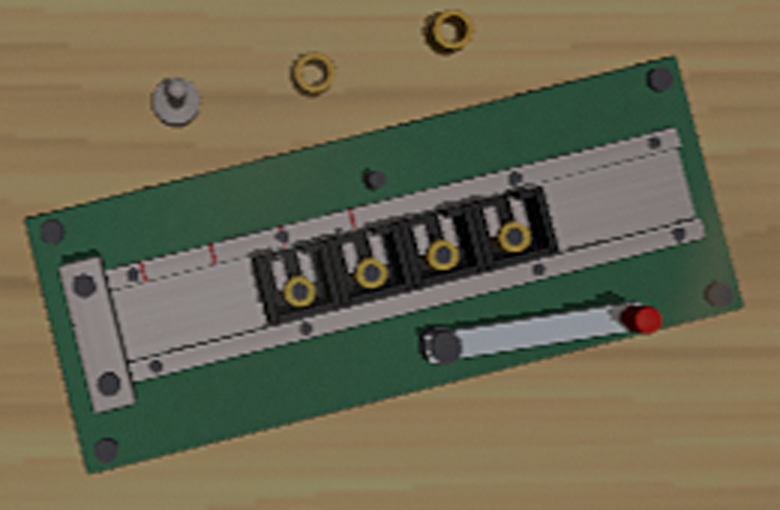

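The crop shows the row from crop x≈255 to 555, with its rear face at about (550,218) in the crop. The stop's top front edge runs (100,258)–(133,400), and the strips' rear ends are at (678,130) and (704,235). The plate isn't centred on the track, so I'll re-derive the origin from the track features.

```bash
python3 - <<'E'
from meas import *
c=np.load('pics/top.npy',allow_pickle=True).item()
o,s,y=fixture(c); x=np.array([y[1],-y[0]])
def P(u,v,z): return ray(c,260+u/3-.33,140+v/3-.33,z)
def fx(p): d=p[:2]-o; return np.round([d@x*1000,d@y*1000],1)
for n,u,v,z in[('stopA',100,258,.048),('stopB',133,400,.048),('stripA',678,130,.016),('stripB',704,235,.016),('inA',678,150,.016),('inB',697,219,.016),('pivot',446,346,.035),('knob',648,319,.064),('rear A',543,186,.042),('rear B',557,248,.042),('front A',252,252,.042),('front B',268,325,.042)]:
    print(n,fx(P(u,v,z)),P(u,v,z).round(4))
print(R.from_rotvec(env.observe()['tcp_rot']).as_matrix().round(3))
E
```

```text
stopA [ 44.9 160.6] [0.5663 0.1202 0.048 ]
stopB [-36.  161.9] [0.4873 0.1026 0.048 ]
stripA [  35.3 -184.5] [ 0.6373 -0.2176  0.016 ]
stripB [ -27.8 -183. ] [ 0.5757 -0.2309  0.016 ]
inA [  23.9 -181.4] [ 0.6256 -0.2172  0.016 ]
inB [ -17.8 -181.5] [ 0.5851 -0.2271  0.016 ]
pivot [-51.1 -16.9] [ 0.5143 -0.0748  0.035 ]
knob [ -60.4 -122. ] [ 0.5297 -0.1791  0.064 ]
rear A [ 23.3 -91.6] [ 0.6041 -0.13    0.042 ]
rear B [-12.4 -90.2] [ 0.569 -0.137  0.042]
front A [27.4 77.1] [0.5687 0.0349 0.042 ]
front B [-14.5  78.5] [0.5277 0.0265 0.042 ]
[[-0.909  0.417 -0.001]
 [ 0.417  0.909 -0.001]
 [ 0.    -0.001 -1.   ]]
```

Origin of the track frame: world (0.565, -0.049), +y at 103.5°. The checks agree: row length 168.7 mm, stop and strip ends within 1 mm. The row's rear is at y≈-87 mm (about 83 mm to push), and the keeper is at about 1.66 rad. I'll close the fingers and move to behind the row, with tool x along the track.

```bash
python3 -m inch '[{"dx":-0.609,"dy":-0.43,"rz":0.906,"hand":0},{"dx":-0.609,"dy":-0.43,"rz":0.906,"hand":0},{"dx":-0.609,"dy":-0.43,"rz":0.906,"hand":0},{"dx":-0.609,"dy":-0.43,"rz":0.906,"hand":0},{"dx":-0.609,"dy":-0.43,"rz":0.906,"hand":0},{"dx":-0.609,"dy":-0.43,"rz":0.906,"hand":0},{"dx":-0.609,"dy":-0.43,"rz":0.906,"hand":0},{"dx":-0.609,"dy":-0.43,"rz":0.906,"hand":0},{"dx":-0.609,"dy":-0.43,"rz":0.906,"hand":0},{"dx":-0.609,"dy":-0.43,"rz":0.906,"hand":0}]'
cat > fr.py <<'E'
from h import *
O=np.array([.5651,-.0490]);Y=np.array([-.2331,.97245]);X=np.array([Y[1],-Y[0]])
T=R.from_matrix(np.c_[np.r_[Y,0],np.r_[X,0],[0,0,-1]])
def where():
    s=env.observe(); d=s['position'][:2]-O; Rt=R.from_rotvec(s['tcp_rot'])
    print('t',s['time_s'],'fix mm',(d@X*1000).round(1),(d@Y*1000).round(1),(s['position'][2]*1000).round(1),'gap',s['finger_gap'],'F',s['force'].round(2),'rot left',(Rt.inv()*T).as_rotvec().round(3))
    return s,Rt
def go(x,y,z):
    s,Rt=where(); p=O+X*x/1e3+Y*y/1e3
    print('shift',Rt.inv().apply(np.r_[p,z/1e3]-s['position']).round(4))
E
python3 -c "
from fr import *
go(0,-122,120)"
```

```text
t 0.1 fix mm -214.3 592.3 230.9 gap 0.08549943945126987 F [-0.34 -0.01  0.67] rot left [-0.001  0.     0.906]
shift [-0.6095 -0.4297  0.1112]$[0]: bad value
```

```bash
python3 -m inch '[{"dx":-0.609,"dy":-0.43,"dz":0.0,"rx":0.0,"ry":0.0,"rz":0.906,"hand":0.0},{"dx":-0.609,"dy":-0.43,"dz":0.0,"rx":0.0,"ry":0.0,"rz":0.906,"hand":0.0},{"dx":-0.609,"dy":-0.43,"dz":0.0,"rx":0.0,"ry":0.0,"rz":0.906,"hand":0.0},{"dx":-0.609,"dy":-0.43,"dz":0.0,"rx":0.0,"ry":0.0,"rz":0.906,"hand":0.0},{"dx":-0.609,"dy":-0.43,"dz":0.0,"rx":0.0,"ry":0.0,"rz":0.906,"hand":0.0},{"dx":-0.609,"dy":-0.43,"dz":0.0,"rx":0.0,"ry":0.0,"rz":0.906,"hand":0.0},{"dx":-0.609,"dy":-0.43,"dz":0.0,"rx":0.0,"ry":0.0,"rz":0.906,"hand":0.0},{"dx":-0.609,"dy":-0.43,"dz":0.0,"rx":0.0,"ry":0.0,"rz":0.906,"hand":0.0}]'
python3 -c "
from fr import *
go(0,-122,120)"
```

```text
time_s: 1.1
position: [0.4705, 0.0428, 0.2312]
tcp_rot: [-1.946, -2.466, -0.0]
force: [0.5, 1.7, -0.4]
finger_gap: -0.0001
grasp_force: 0.0
t 1.1 fix mm -70.6 111.4 231.2 gap -9.368975073382072e-05 F [ 0.51  1.72 -0.41] rot left [ 0.    -0.    -0.001]
shift [-0.2333  0.0707  0.1112]
```

```bash
python3 -m inch '[{"dx":-0.233,"dy":0.071,"dz":0.0,"rx":0,"ry":0,"rz":0,"hand":0},{"dx":-0.233,"dy":0.071,"dz":0.0,"rx":0,"ry":0,"rz":0,"hand":0},{"dx":-0.233,"dy":0.071,"dz":0.0,"rx":0,"ry":0,"rz":0,"hand":0},{"dx":-0.233,"dy":0.071,"dz":0.0,"rx":0,"ry":0,"rz":0,"hand":0},{"dx":-0.233,"dy":0.071,"dz":0.06,"rx":0,"ry":0,"rz":0,"hand":0},{"dx":-0.233,"dy":0.071,"dz":0.11,"rx":0,"ry":0,"rz":0,"hand":0},{"dx":-0.233,"dy":0.071,"dz":0.16,"rx":0,"ry":0,"rz":0,"hand":0},{"dx":-0.233,"dy":0.071,"dz":0.18,"rx":0,"ry":0,"rz":0,"hand":0},{"dx":-0.233,"dy":0.071,"dz":0.18,"rx":0,"ry":0,"rz":0,"hand":0}]'
python3 -c "
from fr import *
go(0,-105,24); shot('top','top2.png'); shot('scene','scene2.png')
a=cv2.imread('pics/top2.png')[120:300,300:540]; b=cv2.imread('pics/scene2.png')[170:350,140:380]
cv2.imwrite('pics/c2.png',cv2.resize(np.vstack([a,b]),None,fx=1.66,fy=1.66,interpolation=cv2.INTER_CUBIC))"
```

```text
time_s: 2.22
position: [0.5921, -0.1648, 0.0498]
tcp_rot: [-1.944, -2.464, 0.001]
force: [-0.3, 0.5, 0.3]
finger_gap: -0.0
grasp_force: 0.0
t 2.225 fix mm -0.7 -118.9 49.8 gap -2.0184903433772584e-05 F [-0.27  0.54  0.26] rot left [-0.003 -0.002 -0.   ]
shift [0.0138 0.0007 0.0258]
```

View pics/c2.png

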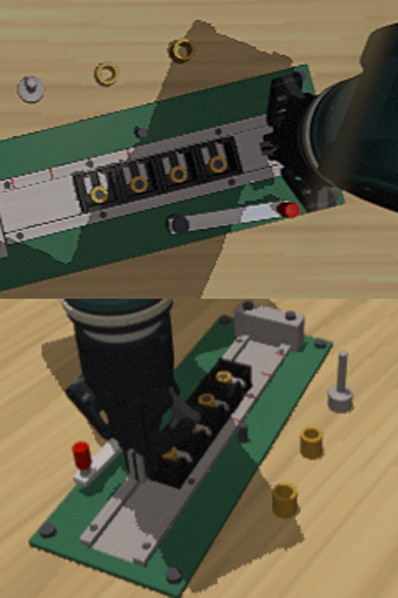

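The fingers hang over the track behind the row and clear of the knob, which is at crop (288,210). I'll descend and creep forward to contact.

```bash
python3 -m inch '[{"dx":0,"dy":0,"dz":0.026,"rx":0,"ry":0,"rz":0,"hand":0},{"dx":0,"dy":0,"dz":0.026,"rx":0,"ry":0,"rz":0,"hand":0},{"dx":0.005,"dy":0,"dz":0.026,"rx":0,"ry":0,"rz":0,"hand":0},{"dx":0.01,"dy":0,"dz":0.026,"rx":0,"ry":0,"rz":0,"hand":0},{"dx":0.014,"dy":0,"dz":0.026,"rx":0,"ry":0,"rz":0,"hand":0},{"dx":0.018,"dy":0,"dz":0.026,"rx":0,"ry":0,"rz":0,"hand":0},{"dx":0.022,"dy":0,"dz":0.026,"rx":0,"ry":0,"rz":0,"hand":0},{"dx":0.026,"dy":0,"dz":0.026,"rx":0,"ry":0,"rz":0,"hand":0},{"dx":0.03,"dy":0,"dz":0.026,"rx":0,"ry":0,"rz":0,"hand":0},{"dx":0.034,"dy":0,"dz":0.026,"rx":0,"ry":0,"rz":0,"hand":0}]'
python3 -c "
from fr import *
where()"
```

```text
time_s: 3.58
position: [0.5855, -0.1323, 0.0255]
tcp_rot: [1.945, 2.466, -0.0]
force: [0.5, -4.5, 1.1]
finger_gap: -0.0001
grasp_force: 2.6
t 3.575 fix mm 0.4 -85.8 25.5 gap -0.0001311640226604281 F [ 0.46 -4.45  1.1 ] rot left [ 0.     0.001 -0.   ]
```

Contact at 4.5 N, within the expected sliding force. I'll keep pushing steadily.

```bash
python3 -m inch '[{"dx":0.004,"dy":0,"dz":0,"rx":0,"ry":0,"rz":0,"hand":0},{"dx":0.008,"dy":0,"dz":0,"rx":0,"ry":0,"rz":0,"hand":0},{"dx":0.012,"dy":0,"dz":0,"rx":0,"ry":0,"rz":0,"hand":0},{"dx":0.016,"dy":0,"dz":0,"rx":0,"ry":0,"rz":0,"hand":0},{"dx":0.02,"dy":0,"dz":0,"rx":0,"ry":0,"rz":0,"hand":0},{"dx":0.024,"dy":0,"dz":0,"rx":0,"ry":0,"rz":0,"hand":0},{"dx":0.028,"dy":0,"dz":0,"rx":0,"ry":0,"rz":0,"hand":0},{"dx":0.032,"dy":0,"dz":0,"rx":0,"ry":0,"rz":0,"hand":0},{"dx":0.036,"dy":0,"dz":0,"rx":0,"ry":0,"rz":0,"hand":0},{"dx":0.04,"dy":0,"dz":0,"rx":0,"ry":0,"rz":0,"hand":0}]'
python3 -c "
from fr import *
where()"
python3 -m inch '[{"dx":0.004,"dy":0,"dz":0,"rx":0,"ry":0,"rz":0,"hand":0},{"dx":0.008,"dy":0,"dz":0,"rx":0,"ry":0,"rz":0,"hand":0},{"dx":0.011,"dy":0,"dz":0,"rx":0,"ry":0,"rz":0,"hand":0},{"dx":0.014,"dy":0,"dz":0,"rx":0,"ry":0,"rz":0,"hand":0},{"dx":0.017,"dy":0,"dz":0,"rx":0,"ry":0,"rz":0,"hand":0},{"dx":0.019,"dy":0,"dz":0,"rx":0,"ry":0,"rz":0,"hand":0},{"dx":0.021,"dy":0,"dz":0,"rx":0,"ry":0,"rz":0,"hand":0},{"dx":0.022,"dy":0,"dz":0,"rx":0,"ry":0,"rz":0,"hand":0}]'
python3 -c "
from fr import *
where()"
```

```text
time_s: 4.82
position: [0.5762, -0.0934, 0.0255]
tcp_rot: [1.945, 2.466, -0.0]
force: [1.9, -6.1, 1.3]
finger_gap: -0.0002
grasp_force: 2.6
t 4.825 fix mm 0.4 -45.7 25.5 gap -0.0002494896257470096 F [ 1.86 -6.12  1.3 ] rot left [ 0.     0.001 -0.001]
time_s: 5.82
position: [0.5711, -0.072, 0.0255]
tcp_rot: [1.945, 2.466, -0.0]
force: [0.9, -5.4, 2.2]
finger_gap: 0.0001
grasp_force: 2.7
t 5.825 fix mm 0.4 -23.8 25.5 gap 0.00012774706454508902 F [ 0.93 -5.4   2.16] rot left [ 0.     0.001 -0.   ]
```

Expected end is TCP y≈-14 (uncertain by about 3 mm). I'll creep on in small steps and watch the force.

```bash
python3 -m inch '[{"dx":0.001,"dy":0,"dz":0,"rx":0,"ry":0,"rz":0,"hand":0},{"dx":0.002,"dy":0,"dz":0,"rx":0,"ry":0,"rz":0,"hand":0},{"dx":0.003,"dy":0,"dz":0,"rx":0,"ry":0,"rz":0,"hand":0},{"dx":0.004,"dy":0,"dz":0,"rx":0,"ry":0,"rz":0,"hand":0},{"dx":0.005,"dy":0,"dz":0,"rx":0,"ry":0,"rz":0,"hand":0},{"dx":0.006,"dy":0,"dz":0,"rx":0,"ry":0,"rz":0,"hand":0}]'
python3 -m inch '[{"dx":0.001,"dy":0,"dz":0,"rx":0,"ry":0,"rz":0,"hand":0},{"dx":0.002,"dy":0,"dz":0,"rx":0,"ry":0,"rz":0,"hand":0}]'
python3 -m inch '[{"dx":0.001,"dy":0,"dz":0,"rx":0,"ry":0,"rz":0,"hand":0}]'
python3 -c "
from fr import *
where(); shot('top','top3.png')
a=cv2.imread('pics/top3.png')[190:310,260:460]
cv2.imwrite('pics/c3.png',cv2.resize(a,None,fx=4,fy=4,interpolation=cv2.INTER_CUBIC))"
```

```text
time_s: 6.58
position: [0.5697, -0.0662, 0.0255]
tcp_rot: [1.945, 2.466, -0.0]
force: [1.6, -5.1, 1.2]
finger_gap: -0.0003
grasp_force: 2.7
time_s: 6.82
position: [0.5692, -0.0643, 0.0255]
tcp_rot: [1.945, 2.466, -0.0]
force: [1.4, -5.8, 2.2]
finger_gap: 0.0003
grasp_force: 2.7
time_s: 6.95
position: [0.5691, -0.0637, 0.0255]
tcp_rot: [1.945, 2.465, -0.001]
force: [1.0, -10.8, -0.3]
finger_gap: -0.0001
grasp_force: 5.5
t 6.95 fix mm 0.5 -15.2 25.5 gap -6.024179514328737e-05 F [  0.98 -10.83  -0.35] rot left [ 0.     0.002 -0.001]
```

View pics/c3.png

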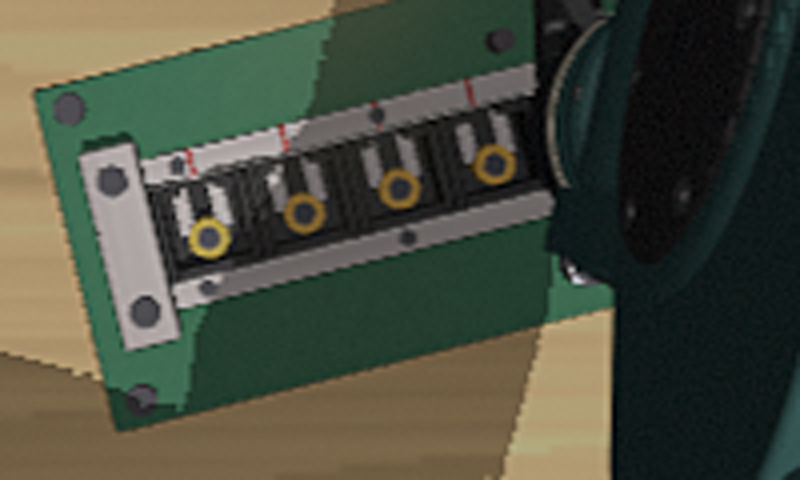

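The front housing sits against the stop (crop x≈160–175), the row is closed up, and the force has risen to 10.8 N. I'll press 1 mm more and hold, then retreat straight back and up.

```bash
python3 -m inch '[{"dx":0.001,"dy":0,"dz":0,"rx":0,"ry":0,"rz":0,"hand":0},{"dx":0.001,"dy":0,"dz":0,"rx":0,"ry":0,"rz":0,"hand":0},{"dx":0.001,"dy":0,"dz":0,"rx":0,"ry":0,"rz":0,"hand":0}]'
python3 -c "
from fr import *
where()"
python3 -m inch '[{"dx":-0.002,"dy":0,"dz":0,"rx":0,"ry":0,"rz":0,"hand":0},{"dx":-0.02,"dy":0,"dz":0,"rx":0,"ry":0,"rz":0,"hand":0},{"dx":-0.05,"dy":0,"dz":0,"rx":0,"ry":0,"rz":0,"hand":0},{"dx":-0.05,"dy":0,"dz":-0.05,"rx":0,"ry":0,"rz":0,"hand":0},{"dx":-0.05,"dy":0,"dz":-0.11,"rx":0,"ry":0,"rz":0,"hand":0},{"dx":-0.05,"dy":0,"dz":-0.11,"rx":0,"ry":0,"rz":0,"hand":0}]'
python3 -c "
from fr import *
where()"
```

```text
time_s: 7.38
position: [0.5691, -0.0636, 0.0256]
tcp_rot: [1.945, 2.463, -0.003]
force: [1.6, -13.7, 0.5]
finger_gap: 0.0002
grasp_force: 7.0
t 7.375 fix mm 0.5 -15.1 25.6 gap 0.00023129400801850987 F [  1.57 -13.68   0.52] rot left [ 0.     0.003 -0.001]
time_s: 8.12
position: [0.5822, -0.1121, 0.1394]
tcp_rot: [1.942, 2.461, 0.004]
force: [0.5, -0.4, -0.6]
finger_gap: 0.0001
grasp_force: 0.0
t 8.125 fix mm 1.9 -65.4 139.4 gap 5.9221630498815864e-05 F [ 0.55 -0.43 -0.55] rot left [ 0.006  0.003 -0.001]
```

Row home and held. Next I'll go to the outer side of the knob, down to about z = 43 mm (above the 29 mm arm top).

```bash
python3 -m inch '[{"dx":-0.052,"dy":-0.11,"dz":0,"rx":0,"ry":0,"rz":0,"hand":0},{"dx":-0.052,"dy":-0.11,"dz":0,"rx":0,"ry":0,"rz":0,"hand":0},{"dx":-0.052,"dy":-0.11,"dz":0,"rx":0,"ry":0,"rz":0,"hand":0},{"dx":-0.052,"dy":-0.11,"dz":0.05,"rx":0,"ry":0,"rz":0,"hand":0},{"dx":-0.052,"dy":-0.11,"dz":0.095,"rx":0,"ry":0,"rz":0,"hand":0},{"dx":-0.052,"dy":-0.11,"dz":0.095,"rx":0,"ry":0,"rz":0,"hand":0},{"dx":-0.052,"dy":-0.11,"dz":0.095,"rx":0,"ry":0,"rz":0,"hand":0}]'
python3 -c "
from fr import *
where(); shot('top','top4.png'); shot('scene','scene4.png')
a=cv2.imread('pics/top4.png')[140:320,270:530]; b=cv2.imread('pics/scene4.png')[160:340,120:380]
cv2.imwrite('pics/c4.png',cv2.resize(np.vstack([a,b]),None,fx=1.65,fy=1.65,interpolation=cv2.INTER_CUBIC))"
```

```text
time_s: 9.0
position: [0.4861, -0.1871, 0.0414]
tcp_rot: [1.945, 2.466, 0.0]
force: [0.7, 0.2, -0.2]
finger_gap: -0.0002
grasp_force: 0.0
t 9.0 fix mm -109.1 -115.9 41.4 gap -0.00018291000151931543 F [ 0.66  0.22 -0.17] rot left [0.001 0.    0.   ]
```

View pics/c4.png

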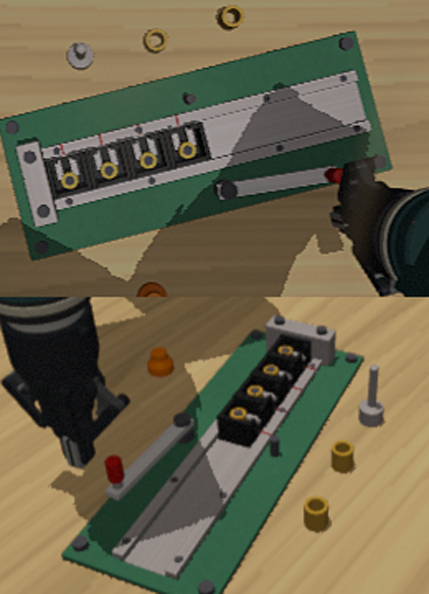

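The row is home and whole, and the fingers stand outside the knob at crop (335,175). I'll sweep the knob along its arc.

```bash
python3 -m inch '[{"dx":-0.001,"dy":0.014,"dz":0,"rx":0,"ry":0,"rz":0,"hand":0},{"dx":-0.001,"dy":0.022,"dz":0,"rx":0,"ry":0,"rz":0,"hand":0},{"dx":-0.003,"dy":0.036,"dz":0,"rx":0,"ry":0,"rz":0,"hand":0},{"dx":-0.005,"dy":0.049,"dz":0,"rx":0,"ry":0,"rz":0,"hand":0},{"dx":-0.005,"dy":0.06,"dz":0,"rx":0,"ry":0,"rz":0,"hand":0},{"dx":-0.004,"dy":0.071,"dz":0,"rx":0,"ry":0,"rz":0,"hand":0},{"dx":-0.001,"dy":0.0815,"dz":0,"rx":0,"ry":0,"rz":0,"hand":0},{"dx":0.002,"dy":0.092,"dz":0,"rx":0,"ry":0,"rz":0,"hand":0},{"dx":0.007,"dy":0.1015,"dz":0,"rx":0,"ry":0,"rz":0,"hand":0},{"dx":0.012,"dy":0.111,"dz":0,"rx":0,"ry":0,"rz":0,"hand":0}]'
python3 -c "
from fr import *
where(); shot('top','top5.png'); shot('scene','scene5.png')
a=cv2.imread('pics/top5.png')[140:320,270:530]; b=cv2.imread('pics/scene5.png')[160:340,120:380]
cv2.imwrite('pics/c5.png',cv2.resize(np.vstack([a,b]),None,fx=1.65,fy=1.65,interpolation=cv2.INTER_CUBIC))"
```

```text
time_s: 10.35
position: [0.591, -0.1489, 0.0403]
tcp_rot: [1.945, 2.466, -0.0]
force: [-0.3, -0.3, -0.8]
finger_gap: 0.0
grasp_force: 0.3
t 10.35 fix mm 1.9 -103.2 40.3 gap 1.5765967975135145e-05 F [-0.31 -0.28 -0.83] rot left [ 0.  0. -0.]
```

View pics/c5.png

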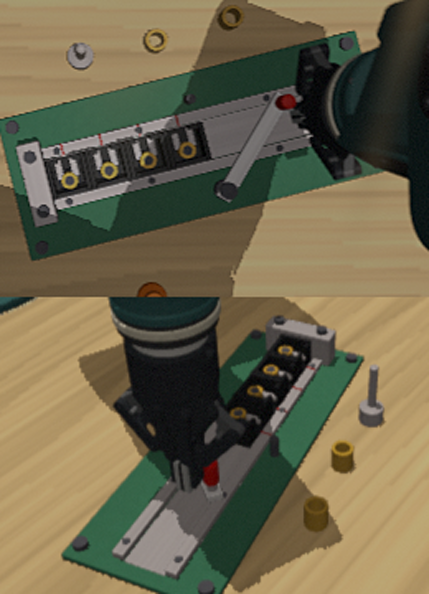

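The knob is at crop (286,102), moved to about 0.75 rad, with the fingers behind it. I'll continue along the arc.

```bash
python3 -m inch '[{"dx":0.006,"dy":0.009,"dz":0,"rx":0,"ry":0,"rz":0,"hand":0},{"dx":0.013,"dy":0.017,"dz":0,"rx":0,"ry":0,"rz":0,"hand":0},{"dx":0.021,"dy":0.024,"dz":0,"rx":0,"ry":0,"rz":0,"hand":0},{"dx":0.03,"dy":0.031,"dz":0,"rx":0,"ry":0,"rz":0,"hand":0},{"dx":0.039,"dy":0.036,"dz":0,"rx":0,"ry":0,"rz":0,"hand":0},{"dx":0.049,"dy":0.041,"dz":0,"rx":0,"ry":0,"rz":0,"hand":0},{"dx":0.057,"dy":0.045,"dz":0,"rx":0,"ry":0,"rz":0,"hand":0},{"dx":0.064,"dy":0.047,"dz":0,"rx":0,"ry":0,"rz":0,"hand":0},{"dx":0.068,"dy":0.048,"dz":0,"rx":0,"ry":0,"rz":0,"hand":0},{"dx":0.07,"dy":0.048,"dz":0,"rx":0,"ry":0,"rz":0,"hand":0}]'
python3 -m inch '[{"dx":0.001,"dy":0,"dz":0,"rx":0,"ry":0,"rz":0,"hand":0},{"dx":0.002,"dy":0,"dz":0,"rx":0,"ry":0,"rz":0,"hand":0}]'
python3 -c "
from fr import *
where()"
```

```text
time_s: 11.7
position: [0.6209, -0.07, 0.0403]
tcp_rot: [1.945, 2.466, 0.0]
force: [0.9, -0.8, -0.7]
finger_gap: -0.0005
grasp_force: 0.4
time_s: 11.95
position: [0.6208, -0.0695, 0.0404]
tcp_rot: [1.945, 2.464, -0.002]
force: [2.6, -10.8, -2.0]
finger_gap: 0.0
grasp_force: 5.8
t 11.95 fix mm 49.4 -32.9 40.4 gap 3.94673199693008e-05 F [  2.62 -10.8   -1.99] rot left [ 0.     0.002 -0.001]
```

Force rises just where the shut limit should be (expected y≈-32). I'll hold briefly, back off, raise and check.

```bash
python3 -m inch '[{"dx":0.001,"dy":0,"dz":0,"rx":0,"ry":0,"rz":0,"hand":0},{"dx":0.001,"dy":0,"dz":0,"rx":0,"ry":0,"rz":0,"hand":0},{"dx":0.001,"dy":0,"dz":0,"rx":0,"ry":0,"rz":0,"hand":0}]'
python3 -m inch '[{"dx":-0.003,"dy":0,"dz":0,"rx":0,"ry":0,"rz":0,"hand":0},{"dx":-0.03,"dy":0,"dz":0,"rx":0,"ry":0,"rz":0,"hand":0},{"dx":-0.07,"dy":0,"dz":0,"rx":0,"ry":0,"rz":0,"hand":0},{"dx":-0.1,"dy":0,"dz":-0.05,"rx":0,"ry":0,"rz":0,"hand":0},{"dx":-0.15,"dy":0,"dz":-0.1,"rx":0,"ry":0,"rz":0,"hand":0},{"dx":-0.15,"dy":0,"dz":-0.15,"rx":0,"ry":0,"rz":0,"hand":0},{"dx":-0.15,"dy":0,"dz":-0.15,"rx":0,"ry":0,"rz":0,"hand":0},{"dx":-0.15,"dy":0,"dz":-0.15,"rx":0,"ry":0,"rz":0,"hand":0}]'
python3 - <<'E'
from fr import *
from meas import red
where(); c=shot('top','top6.png'); shot('scene','scene6.png')
for n,u in red(c,.064):
    p=ray(c,*u,.06)[:2]-O; print(n,u,p@X*1e3,p@Y*1e3)
a=c['img'][130:300,270:530]; b=cv2.imread('pics/scene6.png')[160:330,120:380]
cv2.imwrite('pics/c6.png',cv2.resize(np.vstack([a,b]),None,fx=1.7,fy=1.7,interpolation=cv2.INTER_CUBIC))
E
```

```text
time_s: 12.32
position: [0.6208, -0.0694, 0.0405]
tcp_rot: [1.946, 2.463, -0.004]
force: [2.0, -13.9, -3.9]
finger_gap: 0.0002
grasp_force: 7.0
time_s: 13.32
position: [0.6548, -0.2128, 0.1897]
tcp_rot: [-1.945, -2.466, -0.0]
force: [-0.2, 0.5, -1.1]
finger_gap: 0.0004
grasp_force: 0.0
t 13.325 fix mm 49.0 -180.2 189.7 gap 0.00038877274510708797 F [-0.19  0.46 -1.14] rot left [-0.    -0.001 -0.   ]
64 [395.4 194. ] 49.93068466604064 -13.142299151627585
```

View pics/c6.png

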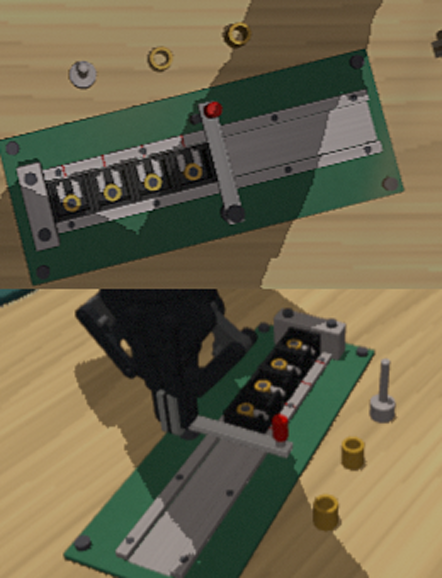

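The keeper lies straight across the track right behind the closed row. The knob measures (49.9, -13.1) mm against a nominal (50, -13), and the bystanders are untouched.

```bash
python3 -c "
from cell import finish_job
print(finish_job())"
```

```text
the job is handed in; nothing more can be done
None
```

The row is home against the end stop, the keeper is fully shut behind it, the arm is clear, and the job was handed in at about 13 s; no verdict was returned.

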